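Bring a tool grinder's slide up to its click notch

TASK

The tool slide on the grinder is held back by a sprung stop pin: take the soft-faced mallet by its handle, knock the pin down flush with the rail without putting fingers on it, and set the mallet down on the bench, off the machine. Then take the slide by its black knob and push it along the rail towards the wheel until you feel the ball click into the notch, do not push it on through, and finish still holding the knob with the slide at rest in the notch. Leave the other things on the bench where they are.

Things in the scene. Friction and masses are not known exactly. Their poses are not given: they have to be found in the camera images.
- grinder: tool grinder bolted to the bench, turned by some yaw: grey bed plate 150 x 760 x 12 mm with a straight steel rail (x -22 to 22, y -195 to 175 mm, top 32 mm above the bench) and, from y = 238 mm on, a cup wheel and motor about 200 mm tall. Origin on the bench under the rail's centre line, +y along the rail towards the wheel, z up. End blocks 42 mm high cap the rail
- index_bar: steel bar 16 mm wide beside the rail, x = 38 to 54 mm in the grinder's frame, top 30 mm above the bench, with one cross notch. It is clamped fast, elsewhere each time. Origin at the notch, on the bar's top
- carriage: tool slide: aluminium carriage 60 wide, 100 long, 36 to 60 mm above the bench, running only along the rail; sliding takes about 4 N. Origin at rail-top height under its middle, axes as the grinder's. Nose at y = 50 mm; dark collet block at y = 18 to 50 mm up to 88 mm above the bench, tool tip at y = 75 mm. It starts at the far end from the wheel, its nose 65 to 95 mm short of the stop pin
- knob: black round upright knob on the carriage, 28 mm diameter, 73 to 103 mm above the bench, on a 12 mm neck it can turn on; origin at its middle (88 mm up), on the rail's centre line, 27 mm behind (-y) the carriage's origin. Ahead (+y) the collet block begins 31 mm from its surface; at its x sides there is free room above the carriage
- detent (a point): foot of the detent ball (16 mm, sprung) where it rides on the index bar: 46 mm to the +x side of the rail's centre line, level with the carriage's middle, under a dark barrel 20 mm wide and 66 mm high. Moves with the carriage; axes as the grinder's
- notch (a point): centre of the index bar's V notch (12 mm wide along the bar, dark flanks), 20 to 70 mm to the +y side of the grinder's origin; axes as the grinder's. When the detent is level with it the ball snaps 2.5 mm down and centres the carriage; pushing on out of it takes 12 to 16 N instead of 4 N, a clear rise in resistance. The carriage can run on 45 to 95 mm past it
- stop_pin: sprung steel stop pin, 12 mm diameter, standing out of the rail's top on its centre line, 15 mm to the +y side of the grinder's origin; it blocks the carriage's nose. Origin at the centre of its top: 44 mm above the bench when up, 32 mm when driven flush. Driving it takes 12 to 14 N; a friction catch keeps it at the depth it was driven to
- mallet: soft-faced mallet, 0.3 to 0.6 kg, standing on one face: head a cylinder 45 mm diameter, 74 mm tall, white flat faces at both ends, dark steel between; pale wooden handle 18 mm wide x 24 mm tall sticking out level to -x, from 18 to 198 mm from the head's axis, its middle 37 mm above the bench. Origin at the centre of the lower face, z up through the head
- mallet_grip (a point): point on the middle of the mallet's handle, 60 mm from the head's axis; axes as the mallet's
- collet: bystander: steel collet, 37 mm wide, 83 mm tall, standing; origin under its centre
- dress_stick: bystander: square grey abrasive dressing stick 22 x 120 x 22 mm lying on the bench; origin under its centre
- wrench: bystander: flat steel wrench 170 mm long, 8 mm thick; origin under its middle
- oil_bottle: bystander: white oil bottle 60 mm wide, 150 mm tall; origin under its centre
- hammer: bystander: ordinary steel-headed hammer 270 mm long lying flat on its side; not the tool for this job; origin under the middle of its length
- bit_tray: bystander: grey plastic tray 90 x 120 x 25 mm with tool bits; origin under its centre
- bench_brush: bystander: bench brush 220 mm long lying on the bench; origin under its middle
Mind the look-alikes: they are no part of the job. What is shaped like the mallet but blue is not meant.

How it is judged:
By the outcome, as a careful person would: the job done as asked, in the order asked, and still so for the second after the job is handed in, while the arm keeps its last pose, push and grip.
It also fails if it takes over 64 s, if anything falls off the work surface, if the arm or the gripper's body presses on something with over 40 N, if the wrist force passes 120 N, or if a joint passes its speed limit or range.

ROBOT

A 6-joint arm with a two-finger parallel gripper is mounted at the origin on the work surface. World frame = base frame: x ahead of the robot, y to its left, z up, the work surface at z = 0. Lengths are in m, angles in rad, forces in N, time in s.
With the tool pointing down it reaches from about 0.35 to 0.8 m from the base axis. Payload 7.3 kg.
Tool frame: the origin (TCP) lies at the very end of the fingers, on their centre line; the grasp point (between the pads) lies 19 mm behind it; z points along the fingers, y is the direction in which the jaws open and shut (so a half turn about z gives the same grasp; the last joint's range is limited). The gripper opens to 85 mm and grips with 20 to 120 N. Pads are 22 mm wide; open, the fingers measure 114 mm over their backs; the gripper's body (76 mm by 85 mm) begins 54 mm behind the grasp point. The pads swing forward as they close: fully open they stand 13 mm farther back than shut.
Start: joints at [0.961, 0.342, 1.524, -0, 1.275, -0.146], TCP at [0.235, 0.47, 0.231] pointing down, gripper open.
Joint ranges: [-2.53, 2.53], [-0.77, 2.02], [0.04, 2.7], [-1, 4.14], [0.28, 2.66], [-3.11, 3.11]. Speed limits (rad/s): [2.57, 2.57, 3.14, 3.14, 3.14, 3.14].

INTERFACE

Orientations are given as a unit quaternion [x, y, z, w].
In Python, from workcell import r, command_gripper, optics gives the robot as it stands. The module is installed in compiled form; this text tells all that it offers. Calls block until the motion is done:
- r.reach(position, orientation): joint-space move of the TCP to a pose.
- r.move_straight(position, orientation=None, speed=0.15, max_force=None): straight line of the TCP; orientation=None keeps the orientation; speed is the mean speed in m/s. With max_force (N) it stops when the force on the tool has changed by that much, and returns True; else False.
- r.movej(angles): joint-space move.
- command_gripper(opening, force=None): finger opening in m; force is the grip in N (None keeps the last); returns when the fingers have stopped.
- r.hold(seconds).
- r.solve_ik(position, orientation): joint angles nearest the present ones, or None.
- r.read_state(): the state.
- optics.get_image(name): name is "side" or "top"; returns (picture, depth): 420x560x3 uint8, red, green, blue; 420x560 float32, m along the optical axis (not along the pixel's ray), 0 where there is no reading.
- optics.camera_model(name): a dict with "K" (3x3 intrinsics, pixels), "k1" (the pictures are not rectified: a ray, as slopes to the right and down, at radius r is drawn at 1 + k1 r^2 times it, then the intrinsics apply), "R" (3x3) and "t" (3): a world point X has camera coordinates R X + t. Camera axes: x right, y down, z forward; pixel columns grow to the right and rows downward; lengths in m; the calibration is good to about 2 mm. A picture is of the moment at which its call begins. camera_model takes no time and is no camera call.
A pose or a line that the arm cannot do raises r.PlanningError and nothing moves.
- r.finish_job(): hands the job in, once; it reports no verdict.
The state is a dict: "time_s": time; "joint_positions": joint angles; "dq": joint speeds; "tau": joint torques, N m; "eef_pos": TCP position; "eef_rot": TCP orientation; "contact_force": force on the tool from outside, world axes, zero at the start; "torque": the same for the moment, N m; "grip_width": finger opening in m.
Only numpy, scipy, OpenCV 4.12 (cv2) and the standard library are available. Lean on these libraries where they do the work, as an engineer would, in place of code of your own. Each camera call takes 0.05 s, during which the arm holds its last target.

## Working session

There is one attempt and no reset: what is moved stays moved. The work goes in short steps, each a Python script; the robot and the scene stay as the last script left them, time stands still between calls to the robot, and variables do not carry over. Pictures are saved under pics/ and viewed, and the job is handed in when it is done.

```bash
ls; mkdir -p pics; python3 - <<'E'
from workcell import r, optics
import cv2,numpy as np
for n in ("side","top"):
    im,d=optics.get_image(n); cv2.imwrite(f"pics/{n}0.png",im[...,::-1]); np.save(f"pics/{n}0_d.npy",d)
    m=optics.camera_model(n); print(n,m)
print(r.read_state())
E
```

```text
pics
side {'K': array([[490.70682777,   0.        , 277.67686647],
       [  0.        , 490.70682777, 212.84394623],
       [  0.        ,   0.        ,   1.        ]]), 'k1': 0.015606003168948102, 'R': array([[ 0.92856006, -0.37107626,  0.00886686],
       [-0.26313666, -0.67493059, -0.68936768],
       [ 0.26179249,  0.6377861 , -0.72435736]]), 't': array([-0.53649137,  0.10616604,  1.1512754 ])}
top {'K': array([[401.05137103,   0.        , 283.18715267],
       [  0.        , 401.05137103, 212.901668  ],
       [  0.        ,   0.        ,   1.        ]]), 'k1': -0.07938116386862623, 'R': array([[ 0.01659974, -0.9995724 ,  0.02407206],
       [-0.99678914, -0.01843005, -0.07792139],
       [ 0.07833172, -0.0227013 , -0.99666885]]), 't': array([-0.17088871,  0.50405047,  0.92687509])}
{'time_s': 0.1, 'joint_positions': array([ 9.60971191e-01,  3.42688635e-01,  1.52490427e+00, -2.12088310e-05,
        1.27538836e+00, -1.46020664e-01]), 'dq': array([ 0.00172998, -0.00213977, -0.00323133, -0.0007682 , -0.00078658,
        0.00047774]), 'tau': array([ 1.44151545e-03, -4.34449375e+01, -2.46490037e+01, -2.21634914e-04,
        4.76628717e-03, -7.14001743e-06]), 'eef_pos': array([0.23465591, 0.46925279, 0.23068299]), 'eef_rot': array([ 2.29826186e-01,  9.73231443e-01, -6.49050945e-04, -2.46764263e-04]), 'contact_force': array([ 0.11949896, -0.51363165,  0.75154651]), 'torque': array([-0.00625668, -0.0399333 ,  0.04839089]), 'grip_width': 0.08511034564180384}
```

View pics/side0.png

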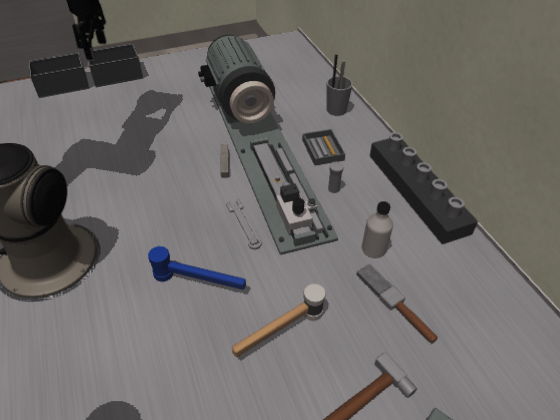

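View pics/top0.png

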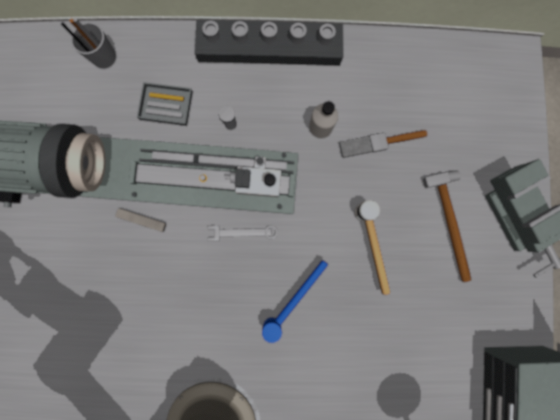

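Top picture: white-faced mallet with its head at (370,210) and pale handle to (385,293); blue decoy at (272,330); steel hammer at (443,180). The white-faced one fits the description. The grinder runs left to right, with the wheel at (90,160), pin at about (203,178) and knob at (270,180). Next I'll enlarge these areas.

```bash
cat > h.py <<'E'
import numpy as np,cv2
from workcell import r,optics,command_gripper
def ray(n,u,v):
    m=optics.camera_model(n);K=m['K']
    xd=(u-K[0,2])/K[0,0];yd=(v-K[1,2])/K[1,1]
    rd=np.hypot(xd,yd);s=rd
    for _ in range(30): s=rd/(1+m['k1']*s*s)
    f=s/rd if rd>0 else 1
    d=m['R'].T@np.array([xd*f,yd*f,1]); o=-m['R'].T@m['t']
    return o,d
def atz(n,u,v,z):
    o,d=ray(n,u,v); return o+d*(z-o[2])/d[2]
def proj(n,X):
    m=optics.camera_model(n);c=m['R']@np.asarray(X,float)+m['t'];x,y=c[:2]/c[2]
    f=1+m['k1']*(x*x+y*y);return np.array([m['K'][0,0]*x*f+m['K'][0,2],m['K'][1,1]*y*f+m['K'][1,2]])
def snap(n,name):
    im,d=optics.get_image(n);cv2.imwrite(f'pics/{name}.png',im[...,::-1]);np.save(f'pics/{name}_d.npy',d);return im,d
def crop(src,name,u0,v0,u1,v1,s):
    im=cv2.imread(f'pics/{src}.png')[v0:v1,u0:u1]
    im=cv2.resize(im,None,fx=s,fy=s,interpolation=cv2.INTER_CUBIC)
    for u in range((u0+9)//10*10,u1,10):
        cv2.line(im,(int((u-u0+.5)*s),0),(int((u-u0+.5)*s),6 if u%50 else 14),(0,0,255),1)
        if u%20==0: cv2.putText(im,str(u),(int((u-u0+.5)*s)-10,24),0,.35,(0,0,255),1)
    for v in range((v0+9)//10*10,v1,10):
        cv2.line(im,(0,int((v-v0+.5)*s)),(6,int((v-v0+.5)*s)),(0,0,255),1)
        if v%20==0: cv2.putText(im,str(v),(8,int((v-v0+.5)*s)+4),0,.35,(0,0,255),1)
    cv2.imwrite(f'pics/{name}.png',im)
E
python3 -c "
from h import *
crop('top0','c1',120,130,310,220,4.2)
crop('top0','c2',340,190,410,310,5)
crop('side0','c3',220,130,350,260,4.5)
crop('side0','c4',220,270,340,370,6)
"
```

```text
(no output)
```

View pics/c1.png

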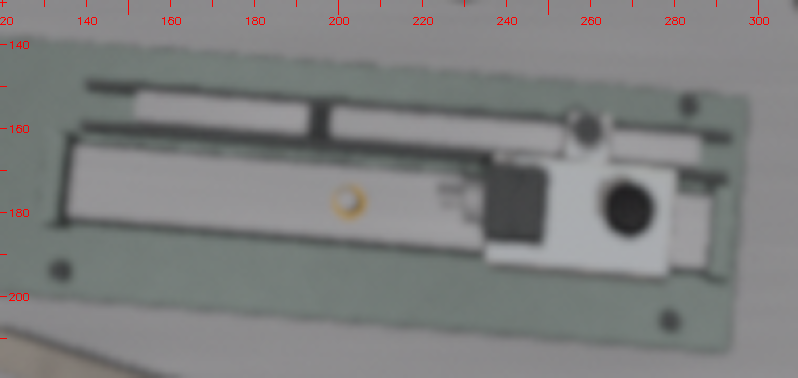

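View pics/c2.png

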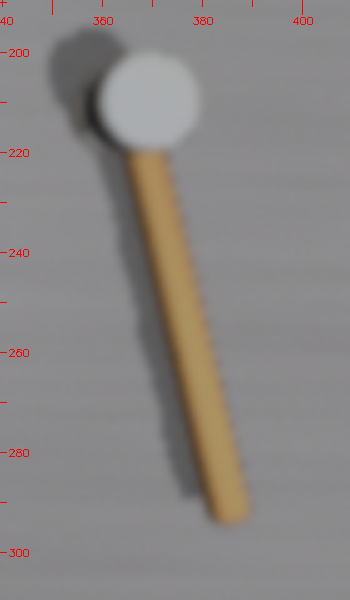

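View pics/c3.png

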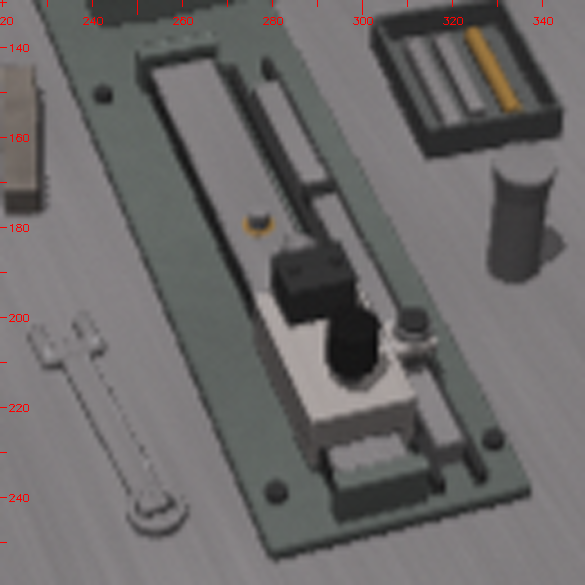

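View pics/c4.png

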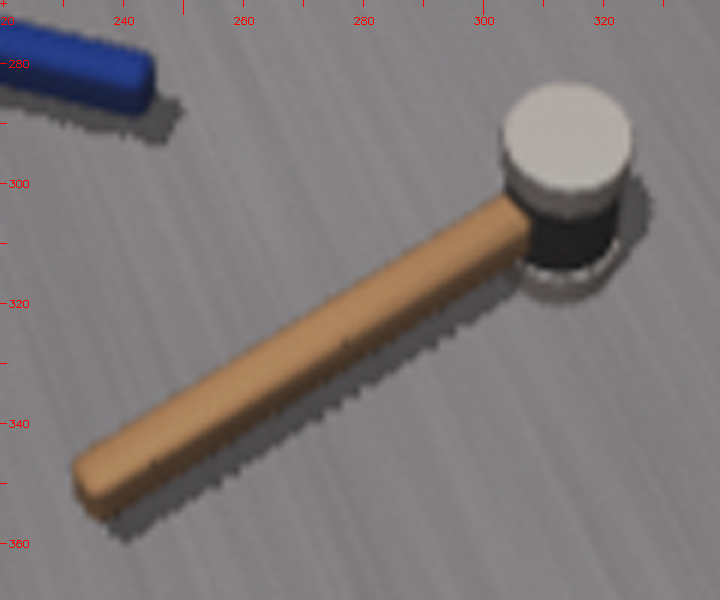

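c1 and c3 show the mallet's white head (no blue) and, in the top picture, the pin at (202,177), notch band at (195,158), knob top at (269.5,179) and detent barrel top at (259.5,160.5). Next I turn these into positions and cross-check them.

```bash
python3 - <<'E'
from h import *
np.set_printoptions(precision=4,suppress=True)
def tri(a,b):
    A=[];B=[]
    for n,(u,v) in (("top",a),("side",b)):
        o,d=ray(n,u,v);d/=np.linalg.norm(d);P=np.eye(3)-np.outer(d,d);A.append(P);B.append(P@o)
    A=np.vstack(A);B=np.hstack(B);return np.linalg.lstsq(A,B,rcond=None)[0]
pt=lambda c,u0,v0,s:(u0+c[0]/s-.5,v0+c[1]/s-.5)
T=lambda x,y:pt((x,y),120,130,4.2); S=lambda x,y:pt((x,y),220,130,4.5)
M=lambda x,y:pt((x,y),340,190,5); N=lambda x,y:pt((x,y),220,270,6)
print("pin",atz("top",*T(347,201),.044),atz("side",*S(259,220),.044),tri(T(347,201),S(259,220)))
print("knob",atz("top",*T(628,209),.103),atz("side",*S(354,325),.103))
print("barrel",atz("top",*T(588,131),.066),atz("side",*S(414,321),.066))
print("notch",atz("top",*T(319,121),.030),atz("side",*S(321,187),.030))
# rail edges z=.032 ; wheel end (end block) corners, lower edge
for a in [(70,220),(480,252),(78,147),(440,166)]: print("rail",atz("top",*T(*a),.032))
for a in [(733,352),(749,97),(60,304),(60,40)]: print("bed",atz("top",*T(*a),.012))
print("head",atz("top",*M(150,101),.074),atz("side",*N(567,137),.074),tri(M(150,101),N(567,137)))
for a in [(150,152),(229,518)]: print("handle top",atz("top",*M(*a),.049))
print("handle near-end top (side)",atz("side",*N(90,470),.049), atz("side",*N(512,206),.049))
d=np.load('pics/top0_d.npy')
def dep(u,v):
    m=optics.camera_model('top');o,dd=ray('top',u,v);return o+dd*d[int(round(v)),int(round(u))]
print(dep(*T(628,209)),dep(*M(150,101)),dep(*M(190,340)))
for n,u,v in [("collet",227,113),("wrenchL",211,232),("wrenchR",272,231),("bottle",325,115),("brush",345,148),("blueend",324,264),("hammer",443,180),("stick",140,219)]: print(n,atz("top",u,v,0.0))
E
```

```text
pin [0.5846 0.0282 0.044 ] [0.583  0.0186 0.044 ] [0.587  0.0301 0.0328]
knob [ 0.5734 -0.1281  0.103 ] [ 0.5747 -0.1336  0.103 ]
barrel [ 0.6218 -0.1051  0.066 ] [ 0.6223 -0.1093  0.066 ]
notch [0.6322 0.0483 0.03  ] [0.6343 0.0465 0.03  ]
rail [0.5732 0.1864 0.032 ]
rail [ 0.5591 -0.0449  0.032 ]
rail [0.6148 0.184  0.032 ]
rail [ 0.6073 -0.0211  0.032 ]
bed [ 0.5072 -0.1882  0.012 ]
bed [ 0.6551 -0.1953  0.012 ]
bed [0.5276 0.1969 0.012 ]
bed [0.6816 0.2049 0.012 ]
head [ 0.5137 -0.3555  0.074 ] [ 0.5135 -0.3591  0.074 ] [ 0.5145 -0.3566  0.0699]
handle top [ 0.4923 -0.3615  0.049 ]
handle top [ 0.3246 -0.3988  0.049 ]
handle near-end top (side) [ 0.3265 -0.4041  0.049 ] [ 0.4926 -0.363   0.049 ]
[ 0.5736 -0.1281  0.1021] [ 0.5134 -0.3548  0.0769] [ 0.4059 -0.3801  0.0498]
collet [ 0.7542 -0.0193  0.    ]
wrenchL [0.4594 0.0105 0.    ]
wrenchR [ 0.4644 -0.1363  0.    ]
bottle [ 0.7548 -0.2625  0.    ]
brush [ 0.6723 -0.3125  0.    ]
blueend [ 0.3872 -0.2628  0.    ]
hammer [ 0.5983 -0.5597  0.    ]
stick [0.4875 0.1839 0.    ]
```

```bash
cat >> h.py <<'E'
from scipy.spatial.transform import Rotation as Ro
def qd(yaw):  # tool down, jaw axis (tool y) perpendicular to direction yaw ; tool x along yaw dir
    x=np.array([np.cos(yaw),np.sin(yaw),0]);z=np.array([0,0,-1.]);y=np.cross(z,x)
    return Ro.from_matrix(np.stack([x,y,z],1)).as_quat()
E
python3 - <<'E'
from h import *
np.set_printoptions(precision=3,suppress=True)
print(Ro.from_quat(r.read_state()['eef_rot']).as_matrix()[:, :2])
y=.225
for nm,p,yw in [("via",(.38,0,.33),0),("m",(.465,-.3685,.15),y),("m",(.465,-.3685,.018),y),("press",(.535,.02,.1),-.05),("knob",(.5735,-.13,.07),-.068+np.pi/2),("knobend",(.584,.026,.07),-.068+np.pi/2)]:
    for k in (0,np.pi): print(nm,k,r.solve_ik(p,qd(yw+k)))
E
```

```text
[[-0.894  0.447]
 [ 0.447  0.894]
 [ 0.    -0.001]]
via 0 [-0.202 -0.001  1.676 -0.     1.467  1.368]
via 3.141592653589793 [-0.202 -0.001  1.676 -0.     1.467 -1.773]
m 0 [-0.799  0.537  1.445 -0.     1.16   0.547]
m 3.141592653589793 [-0.799  0.537  1.445 -0.     1.16  -2.595]
m 0 [-0.799  0.7    1.564 -0.     0.877  0.547]
m 3.141592653589793 [-0.799  0.7    1.564 -0.     0.877 -2.595]
press 0 [-0.106  0.501  1.671 -0.     0.969  1.515]
press 3.141592653589793 [-0.106  0.501  1.671 -0.     0.969 -1.627]
knob 0 [-0.353  0.621  1.544 -0.     0.977 -0.285]
knob 3.141592653589793 [-0.353  0.621  1.544 -0.     0.977  2.856]
knobend 0 [-0.087  0.616  1.555 -0.     0.971 -0.019]
knobend 3.141592653589793 None
```

```bash
python3 -c "
from h import *
crop('side0','c5',245,160,325,220,10)
"
```

```text
(no output)
```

View pics/c5.png

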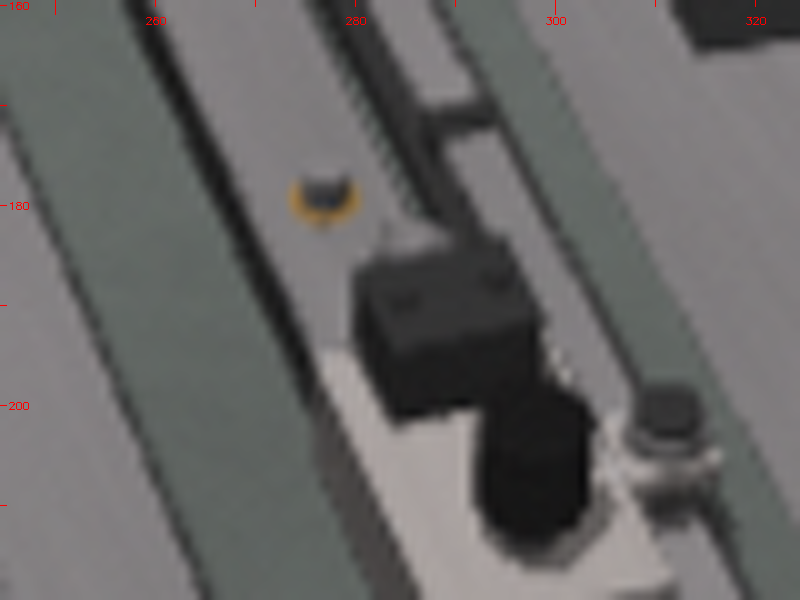

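The side crop c5 shows the pin ring at (276.5,179), with the light pin top above it blending into the rail. So my first side reading was of the pin's foot, which explains the disagreement. Next I go for the mallet.

```bash
python3 - <<'E'
from h import *
np.set_printoptions(precision=3,suppress=True)
print("ring",atz("side",276.5,178.8,.032))
q=qd(.225)
r.movej(r.solve_ik((.38,0,.33),q))
r.reach((.465,-.3685,.15),q)
print(r.read_state()['time_s'])
r.move_straight((.465,-.3685,.019),speed=.12,max_force=15)
command_gripper(0.005,120)
s=r.read_state();print(s['time_s'],s['eef_pos'],s['grip_width'],s['contact_force'])
r.move_straight((.465,-.3685,.11),speed=.1)
s=r.read_state();print(s['time_s'],s['eef_pos'],s['grip_width'],s['contact_force'],s['torque'])
snap('top','t1');snap('side','s1')
crop('side1' if 0 else 's1','s1c',220,220,400,380,4)
E
```

```text
ring [0.586 0.03  0.032]
3.475
5.35 [ 0.465 -0.368  0.019] 0.01652241582071632 [-1.166  1.993  4.458]
6.4083 [ 0.465 -0.368  0.109] 0.016485345897049343 [ 0.189  0.085 -5.101] [-0.01   0.209  0.009]
```

View pics/s1c.png

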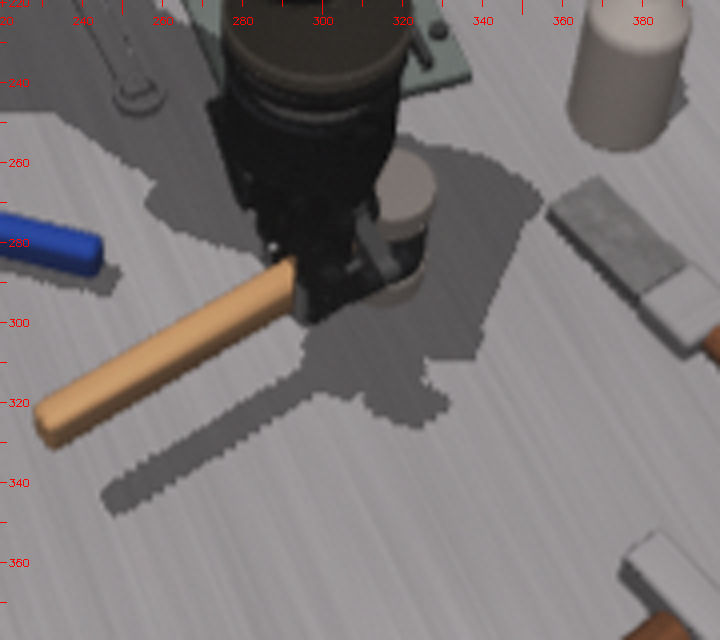

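View pics/t1.png

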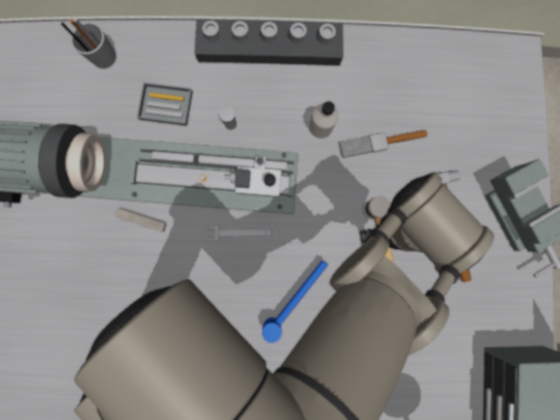

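Both views show the mallet held level with its head clear; the load is about 5 N, so roughly 0.5 kg. Next it goes over the pin.

```bash
python3 - <<'E'
from h import *
np.set_printoptions(precision=4,suppress=True)
q=qd(.0); P=np.array([.5852-.05,.029])
r.move_straight((.465,-.3685,.20),speed=.2)
r.reach((*P,.20),q)
r.move_straight((*P,.076),speed=.12)
s=r.read_state();print(s['time_s'],s['eef_pos'],s['contact_force'])
snap('side','s2');crop('s2','s2c',220,110,340,230,5)
snap('top','t2');crop('t2','t2c',130,120,300,240,4)
E
```

```text
9.7833 [0.5358 0.0289 0.0767] [ 0.3783 -0.1532 -3.7029]
```

View pics/s2c.png

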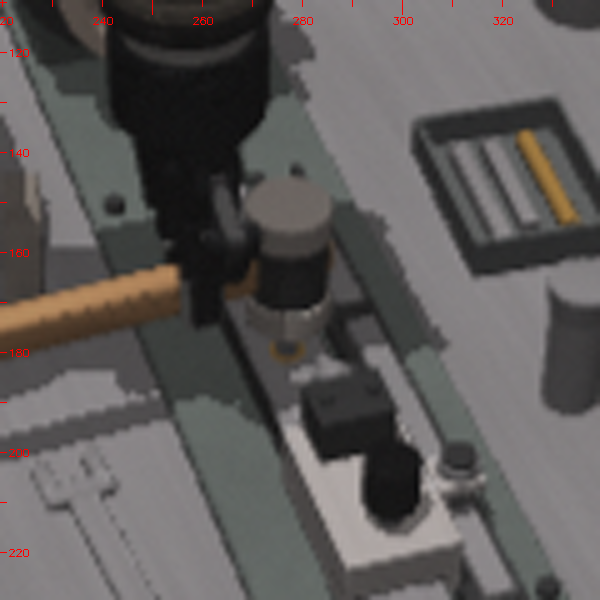

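View pics/t2c.png

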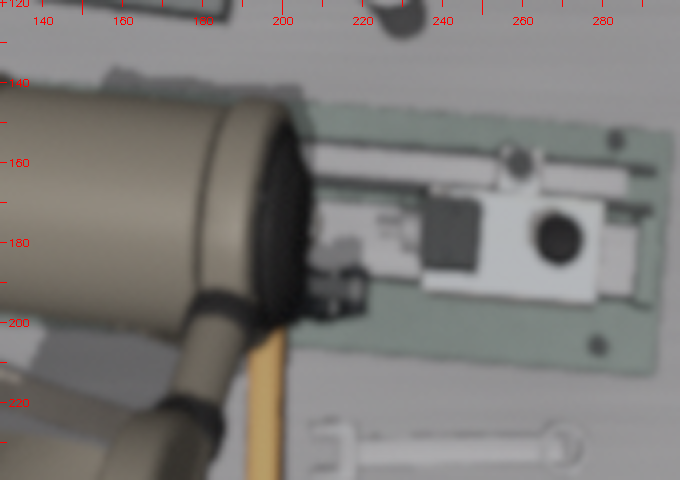

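The side view shows the head's lower face right above the pin ring at (277,179), clear of the collet block. Press.

```bash
python3 - <<'E'
from h import *
np.set_printoptions(precision=4,suppress=True)
P=np.array([.5852-.05,.029])
hit=r.move_straight((*P,.044),speed=.03,max_force=26)
s=r.read_state();print(hit,s['time_s'],s['eef_pos'],s['contact_force'],s['torque'],s['grip_width'])
snap('side','s3');crop('s3','s3c',220,110,340,230,5)
E
```

```text
True 10.7083 [0.5351 0.029  0.0513] [-1.371   0.5603  7.2654] [-0.0179 -0.0606 -0.0308] 0.01604095494293058
```

View pics/s3c.png

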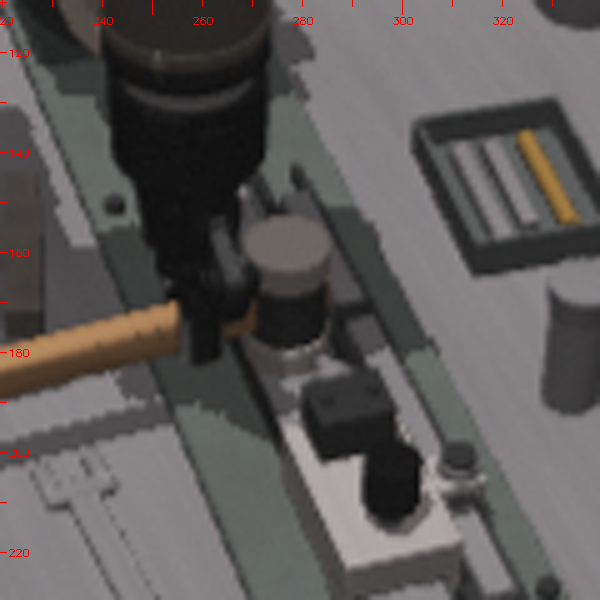

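It stopped at TCP z 0.0513, about the flush height of 0.051. I'll press once more to confirm, then lift and look.

```bash
python3 - <<'E'
from h import *
np.set_printoptions(precision=4,suppress=True)
P=np.array([.5852-.05,.029])
hit=r.move_straight((*P,.044),speed=.03,max_force=24)
s=r.read_state();print(hit,s['time_s'],s['eef_pos'],s['contact_force'],s['torque'],s['grip_width'])
r.move_straight((*P,.075),speed=.08)
r.move_straight((*P,.2),speed=.2)
s=r.read_state();print(s['time_s'],s['contact_force'],s['torque'])
r.reach((.465,-.3685,.2),qd(.225))
print(r.read_state()['time_s'])
snap('side','s4');crop('s4','s4c',250,150,310,200,12)
snap('top','t4');crop('t4','t4c',120,130,310,220,4.2)
crop('s4','s4d',200,200,400,350,4)
E
```

```text
True 10.9667 [0.5351 0.029  0.0513] [-1.7803 -0.3431  7.8821] [-0.0183 -0.0558  0.0387] 0.016378530525283506
12.2083 [ 0.5036  1.2027 -6.122 ] [ 0.0019  0.1805 -0.0297]
13.7
```

View pics/s4c.png

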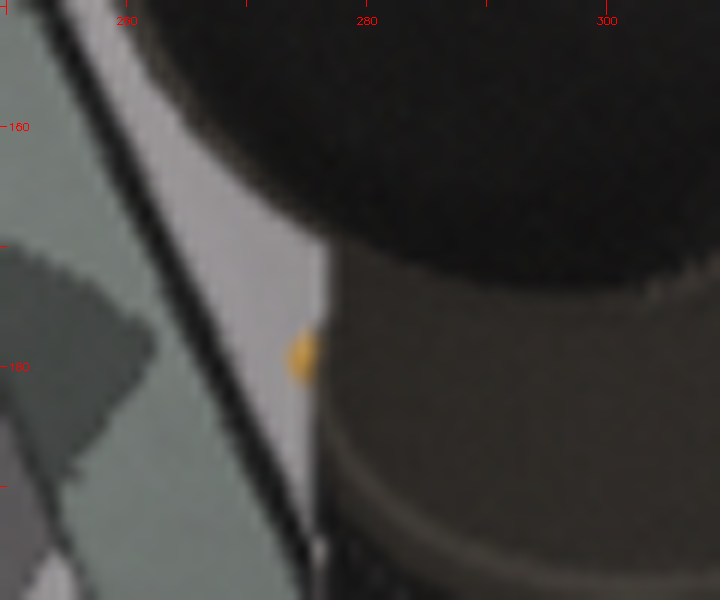

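View pics/t4c.png

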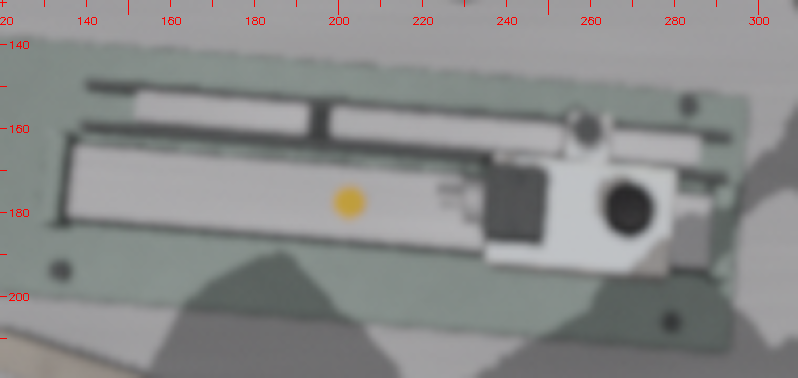

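View pics/s4d.png

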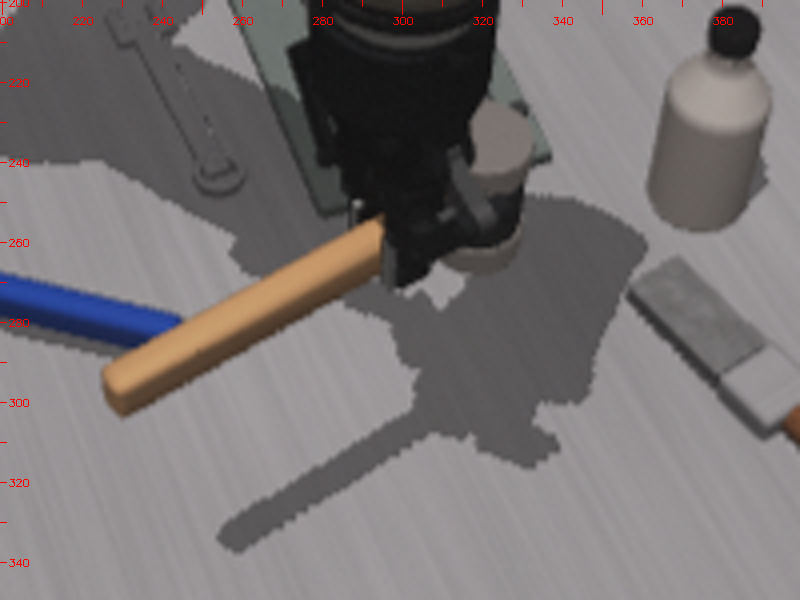

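The top view at (202.5,177.5) now shows a flat orange disc with no standing pin. The mallet is still level in the fingers. I'll check the depth at the pin, then set the mallet down.

```bash
python3 - <<'E'
from h import *
np.set_printoptions(precision=4,suppress=True)
d=np.load('pics/t4_d.npy');d0=np.load('pics/top0_d.npy')
def h(d,u,v):
    o,dd=ray('top',u,v);return (o+dd*d[v,u])[2]
print("before",[[round(1e3*h(d0,u,v),1) for u in range(198,208)] for v in (176,177,178)])
print("after",[[round(1e3*h(d,u,v),1) for u in range(198,208)] for v in (176,177,178)])
P=(.465,-.3685)
r.move_straight((*P,.045),speed=.15)
hit=r.move_straight((*P,.0165),speed=.04,max_force=6)
s=r.read_state();print(hit,s['time_s'],s['eef_pos'],s['contact_force'])
command_gripper(.05,20)
r.hold(.2)
command_gripper(.085)
r.move_straight((*P,.06),speed=.1);r.move_straight((*P,.2),speed=.25)
print(r.read_state()['time_s'])
q=qd(-.068+np.pi/2)
r.reach((.5725,-.13,.2),q)
print(r.read_state()['time_s'])
snap('top','t5');snap('side','s5');crop('s5','s5c',200,130,400,380,2.4)
crop('t5','t5c',190,130,420,320,3)
E
```

```text
before [[np.float64(30.9), np.float64(34.3), np.float64(41.7), np.float64(41.3), np.float64(44.6), np.float64(43.8), np.float64(42.9), np.float64(35.9), np.float64(31.3), np.float64(31.9)], [np.float64(33.9), np.float64(32.2), np.float64(41.6), np.float64(43.6), np.float64(40.2), np.float64(42.3), np.float64(42.9), np.float64(30.0), np.float64(34.0), np.float64(33.4)], [np.float64(33.4), np.float64(32.2), np.float64(42.6), np.float64(43.5), np.float64(44.6), np.float64(44.8), np.float64(43.5), np.float64(35.7), np.float64(37.4), np.float64(29.5)]]
after [[np.float64(35.4), np.float64(29.8), np.float64(32.8), np.float64(31.9), np.float64(32.8), np.float64(32.1), np.float64(32.9), np.float64(32.8), np.float64(31.7), np.float64(32.2)], [np.float64(33.2), np.float64(35.8), np.float64(33.4), np.float64(32.2), np.float64(34.0), np.float64(32.6), np.float64(32.5), np.float64(31.7), np.float64(33.4), np.float64(32.9)], [np.float64(32.8), np.float64(32.8), np.float64(34.6), np.float64(31.6), np.float64(32.0), np.float64(32.0), np.float64(34.1), np.float64(32.6), np.float64(33.8), np.float64(32.7)]]
True 15.6 [ 0.4646 -0.3683  0.0194] [-0.0605  0.9551  4.6042]
17.9417
18.9667
```

View pics/s5c.png

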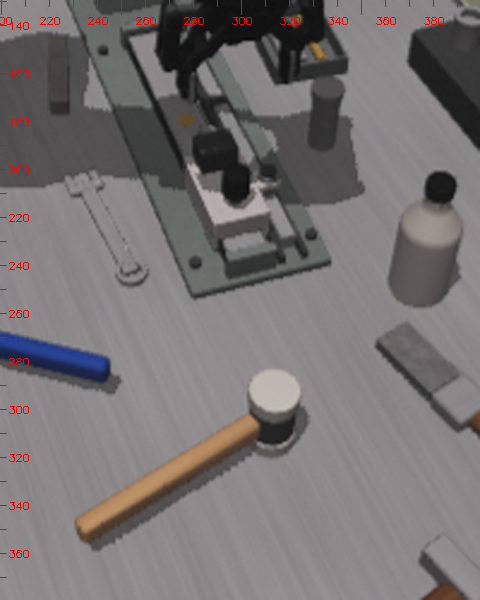

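View pics/t5c.png

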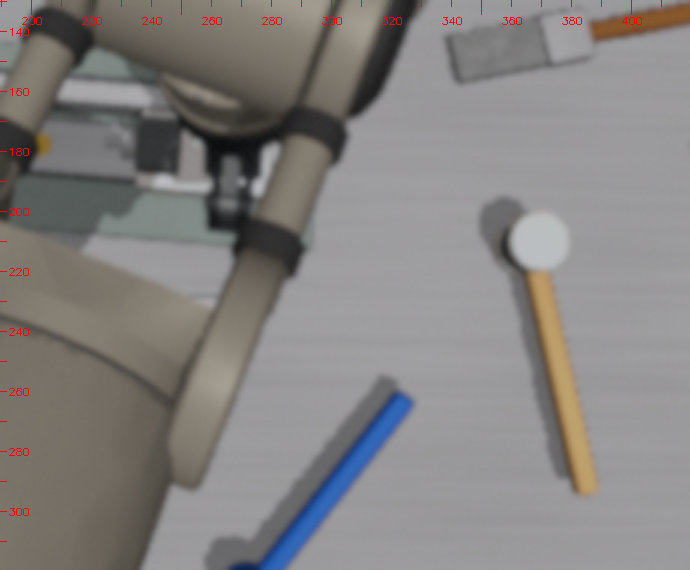

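Depth at the pin went from about 43 mm to about 32–33 mm, so it is flush. The mallet stands free at (370,210) and nothing else has moved. Next I take the knob.

```bash
python3 - <<'E'
from h import *
np.set_printoptions(precision=4,suppress=True)
K=(.574,-.1305)
r.move_straight((*K,.12),speed=.15)
hit=r.move_straight((*K,.069),speed=.06,max_force=8)
s=r.read_state();print(hit,s['time_s'],s['eef_pos'],s['contact_force'])
command_gripper(.01,80)
s=r.read_state();print(s['time_s'],s['eef_pos'],s['grip_width'],s['contact_force'])
snap('side','s6');crop('s6','s6c',220,100,350,260,3.7)
E
```

```text
False 20.75 [ 0.5743 -0.1306  0.0693] [-0.0536 -0.0291 -0.3786]
21.325 [ 0.5763 -0.1308  0.0699] 0.025961310191801847 [ 6.9815 -0.1379 -0.6468]
```

View pics/s6c.png

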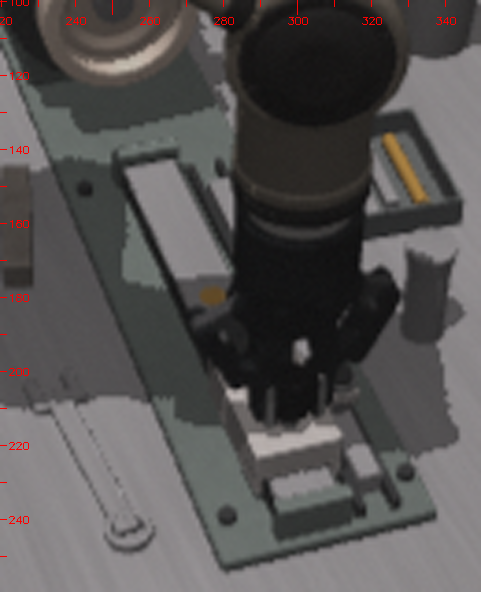

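Gripped (26 mm width), with about 7 N sideways because the command is roughly 2 mm off. I'll slide in stages and use the side force to trim the line.

```bash
python3 - <<'E'
from h import *
np.set_printoptions(precision=4,suppress=True)
D=np.array([.06,.9982]);A=np.array([.5765,-.1306])
for t in (0,.05,.1,.125):
    hit=r.move_straight((*(A+D*t),.0695),speed=.05,max_force=9)
    s=r.read_state();print(t,hit,round(s['time_s'],2),s['eef_pos'],s['contact_force'],s['torque'])
    if hit: break
E
```

```text
0 False 21.62 [ 0.5764 -0.1308  0.0699] [-1.2438 -0.6791  4.8581] [-0.1573  0.3626  0.0779]
0.05 True 21.91 [ 0.5764 -0.1297  0.0699] [1.3489 1.5852 4.4771] [ 0.3217 -0.0574  0.0306]
```

```bash
python3 - <<'E'
from h import *
np.set_printoptions(precision=4,suppress=True)
D=np.array([.06,.9982]);A=np.array([.5765,-.1306])
for t in (.015,.05,.1):
    hit=r.move_straight((*(A+D*t),.071),speed=.03,max_force=20)
    s=r.read_state();print(t,hit,round(s['time_s'],2),s['eef_pos'],s['contact_force'],s['torque'],s['grip_width'])
    if hit: break
E
```

```text
0.015 False 22.55 [ 0.5772 -0.117   0.07  ] [ 0.9051 -6.258  -4.3104] [-0.8277 -0.2488  0.0467] 0.025978814137240066
0.05 False 23.87 [ 0.5794 -0.0827  0.07  ] [ 0.5792 -9.0036 -3.8875] [-1.2852 -0.2268 -0.0299] 0.02599089650404157
0.1 False 25.68 [ 0.5826 -0.0329  0.07  ] [ 2.0115 -8.4162 -4.1617] [-1.2891 -0.3202  0.0466] 0.02609746839389406
```

```bash
python3 - <<'E'
from h import *
np.set_printoptions(precision=4,suppress=True)
D=np.array([.064,.998]);A=np.array([.5767,-.1306])
for t in (.13,.142,.144,.146,.148,.150,.152,.154,.156):
    hit=r.move_straight((*(A+D*t),.0702),speed=.04 if t==.13 else .015,max_force=12)
    s=r.read_state();print(t,hit,round(s['time_s'],2),s['eef_pos'],s['contact_force'],s['torque'])
    if hit or (t>.141 and s['contact_force'][1]<-11.5): break
E
```

```text
0.13 False 26.58 [ 0.5846 -0.0026  0.0699] [-1.9834 -7.177   2.1599] [-1.0419  0.2065  0.0442]
0.142 False 27.53 [0.5853 0.0089 0.0699] [-2.7769 -8.9566  1.8723] [-1.3562  0.2412  0.041 ]
0.144 False 27.82 [0.5855 0.0116 0.0699] [-1.4973 -5.4099  1.7021] [-0.8916  0.1946  0.0222]
0.146 False 28.1 [0.5857 0.0137 0.0699] [-0.1883 -5.7549  0.7443] [-0.7595  0.246  -0.0066]
0.148 False 28.38 [0.5858 0.0167 0.0699] [-0.1973 -2.3436  1.1232] [-0.3893  0.141  -0.0453]
0.15 False 28.67 [0.586  0.0195 0.0699] [-1.0396  0.1911 -0.2406] [-0.0085  0.1016 -0.0026]
0.152 False 28.95 [0.5862 0.022  0.0699] [-0.8574  2.9294 -1.3343] [ 0.4292  0.0732 -0.0218]
0.154 False 29.23 [0.5862 0.0223 0.0699] [-2.5474 -5.3675 -1.5133] [-0.6892  0.3418  0.0375]
0.156 False 29.52 [0.5862 0.0225 0.0699] [ -3.8498 -12.5139  -0.8802] [-1.7556  0.4412  0.0671]
```

Clear snap: at y≈0.022 the slide pulled forward (+2.9 N), then resistance rose to 12.5 N over 0.5 mm. Travel is 0.153 m against 0.154 m measured by vision. I back the command off so there is no load, and look.

```bash
python3 - <<'E'
from h import *
np.set_printoptions(precision=4,suppress=True)
D=np.array([.064,.998]);A=np.array([.5770,-.1306])
r.move_straight((*(A+D*.1528),.0700),speed=.015)
r.hold(.5)
for _ in range(2):
    s=r.read_state();print(round(s['time_s'],2),s['eef_pos'],s['contact_force'],s['dq'].max(),s['grip_width']);r.hold(.3)
snap('side','s7');crop('s7','s7c',200,100,340,260,3.7)
snap('top','t7')
E
```

```text
30.38 [0.5863 0.0221 0.0699] [-6.6122 -0.5269  1.4359] 0.00037685492926760474 0.026241402427483136
30.68 [0.5862 0.0221 0.0699] [-4.0484 -0.0811  1.1805] 0.0013390702461147117 0.026374874773145852
```

View pics/s7c.png

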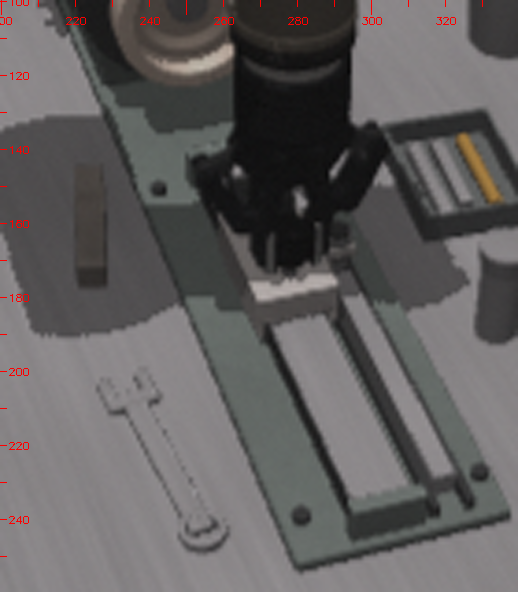

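View pics/t7.png

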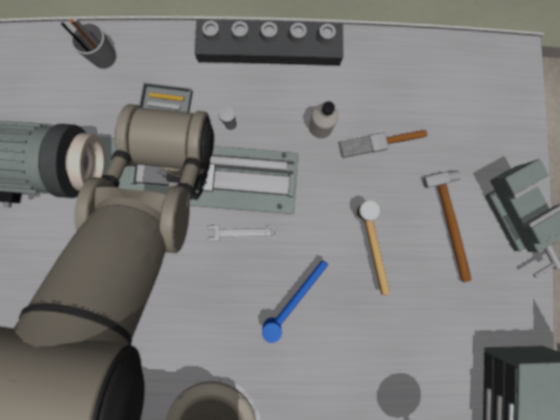

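The side view shows the detent barrel at about (292,164), over where the notch was. The knob is held, the slide is at rest and y force is near 0. The mallet and bystanders are in place, so I hand it in.

```bash
python3 - <<'E'
from h import *
print(proj('side',(.6332,.0474,.066)))
r.finish_job()
E
```

```text
[290.69557185 160.74426309]
the job is handed in; nothing more can be done
```

The job is done and handed in at about 31 s of the 64 s allowed. I drove the pin flush with the white-faced mallet and set the mallet back on the bench where it had stood. Then I slid the carriage by its knob into the notch and finished still holding the knob.

**Last checks:**
- **Pin:** depth readings at the pin fell from about 43 mm to 32–33 mm, level with the 32 mm rail top.
- **Notch:** the ball snapped in after 153 mm of travel, against 154 mm measured from the top camera. The force first pulled forward 3 N, then rose to 12.5 N within 0.5 mm. I backed off there, and the slide was at rest with about 0 N along the rail.
- **Bench:** the last top picture shows the mallet standing and, as far as it is in view, everything else in place. The bit tray and the dressing stick are partly hidden there by the arm; the side picture shows both in place.

**What disagreed:**
- **Cameras:** they differed by 2–5 mm in y, and my first side-view reading of the pin was of its foot, not its top.
- **False stop:** one force-limited move stopped early near the start of the slide.
- **Sliding force:** it read 7–9 N instead of about 4 N.
- **Side load:** 4–7 N across the rail remained in the final hold.
- **Barrel position:** it shows about 3 pixels from where I projected it above the notch. I trusted the force signature for the notch.

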